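Deburr the mouth of a leaning steel tube

ROBOT

A 7-joint arm with a two-finger parallel gripper is mounted at the origin on the work surface. World frame = base frame: x ahead of the robot, y to its left, z up, the work surface at z = 0. Lengths are in m, angles in rad, forces in N, time in s.
With the tool pointing down it reaches from about 0.4 to 0.85 m from the base axis. Payload 6.9 kg.
Tool frame: the origin (TCP) lies midway between the tips of the shut fingers; the grasp point (between the pads) lies 19 mm behind it (arm.tcp_to_grasp is the distance from the TCP to the grasp point, in m); z points along the fingers, y is the line along which they close (so a half turn about z gives the same grasp; the last joint's range is limited). The gripper opens to 85 mm and grips with 20 to 120 N. Pads are 22 mm wide; open, the fingers measure 114 mm over their backs; the gripper's body (76 mm by 85 mm) begins 54 mm behind the grasp point. The pads swing forward as they close: fully open they stand 13 mm farther back than shut.
Start: joints at [-1.188, 0.507, -0.238, 1.5, 0.126, 1.149, -0.155], TCP at [0.171, 0.601, 0.231] pointing down, gripper open.
Joint ranges: [-3.08, 3.08], [-0.24, 2.05], [-1.43, 1.35], [0, 2.5], [-1.52, 4.66], [0.17, 1.96], [-2.89, 2.89]. Speed limits (rad/s): [2.39, 2.39, 3.14, 3.14, 3.14, 3.14, 3.14].

INTERFACE

Orientations are given as [roll, pitch, yaw] about the fixed x, y, z axes, in that order (R = Rz(yaw) Ry(pitch) Rx(roll)).
In Python, from plant import arm gives the robot as it stands.
- The arm moves only by the tool apply_moves, never from a script. Its argument "increments" is a list of rows, each a list of 6 numbers: the shift along the world's x, y, z in m, then the turn, a rotation vector about the world's x, y, z in degrees. A call has 1 to 10 rows; each row is the pose to reach, as a shift and turn from the pose commanded when the call began; what a row does not reach only later rows make up. A row lasts 1/8 s, in which the tool goes at most 62.5 mm and 10.7 degrees, less where a joint would pass 70% of its speed; a pose out of reach is approached as far as the arm can. A call with a gripper value outside its range is refused whole. "fingers" is the gripper command: -1 is fully open, 1 is shut, values between are in proportion, set as the call begins (left out, the last holds). The fingers move at their own pace and stop on an object; "newtons" is the grip in N (left out, the last holds). Time passes only in rows, so rows that repeat a pose let the fingers close. It gives the time, the measured TCP pose, the force, the opening and the grip force at its end, in the units of the state.
- arm.observe(): the state, without advancing time (a new reading comes with each control period).
- arm.camera(name): name is "side" or "top"; returns (picture, depth): 400x640x3 uint8, red, green, blue; 400x640 float32, m along the optical axis (not along the pixel's ray), 0 where there is no reading.
- arm.camera_model(name): a dict with "fx", "fy", "cx", "cy" (pixels), "R" (3x3) and "t" (3): a world point X has camera coordinates R X + t. Camera axes: x right, y down, z forward; pixel columns grow to the right and rows downward; lengths in m; the calibration is good to about 2 mm. A picture is of the moment at which its call begins. camera_model takes no time and is no camera call.
- arm.job_done(): hands the job in; it is judged then, once.
The state is a dict: "time_s": time; "joint_positions": joint angles; "joint_velocities": joint speeds; "effort": joint torques, N m; "eef_pos": TCP position; "tcp_rot": TCP orientation; "wrist_force": force on the tool from outside, world axes, zero at the start; "ft_torque": the same for the moment, N m; "finger_gap": finger opening in m; "gripper_force": force on a finger pad.
Only numpy, scipy, OpenCV 4.12 (cv2) and the standard library are available. Lean on these libraries where they do the work, as an engineer would, in place of code of your own. Each camera call takes 0.05 s, during which the arm holds its last target. There are 200 camera calls.

TASK

Take the upright spring-nosed deburring tool out of its block and, holding it in line with the leaning steel tube, press its cone nose lightly on the inner edge of the tube's upper mouth at the highest point; run it anticlockwise (as seen looking into the mouth) all the way round the edge and back to the highest point without losing contact, slowly, in about eight seconds. Then put the tool back upright in its block, collar resting on the top, and let go. Do not turn the tube in its cradle or push the other things about.

Things in the scene. Friction and masses are not known exactly. Their poses are not given: they have to be found in the camera images.
- tool: deburring tool without its nose, 128 mm long overall, about 0.16 kg, standing upright nose down in its block. Origin on its axis at the rest position of the nose's point; z runs along the tool from nose to handle end, x and y are square to the handle's flat faces. From the origin upwards: sprung cone nose 0 to 14 mm, thin stem to 32, steel sleeve 20 mm across from 32 to 45, round steel collar 48 mm across from 45 to 53, square aluminium handle 20 x 20 mm from 53 to 128
- tool_grip (a point): point on the handle's axis 93 mm from the nose's point, a good place to grip; axes as the tool's
- nose: dark steel cone nose of the tool: point 2.4 mm across, widening at about 45 degrees to 22 mm across 10 mm further up, then cylindrical for 4 mm. It slides up into the tool along its axis on a spring, 12 mm of travel: the push needed is 1.2 N to start and 0.3 N more per mm; beyond 12 mm it is solid
- nose_tip (a point): the point of the nose, on its axis; moves with the nose; axes as the tool's
- stand: grey plastic block 80 x 80 mm, 58 mm high, fixed, with one upright through hole 34 mm across in the middle, the tool's home. Origin at the centre of its underside
- stand_hole0 (a point): centre of the hole's mouth on the block's top. With the tool home its collar rests on the top and the nose's point is 45 mm below this point
- cradle: fixed cradle: blue base plate 160 x 150 x 12 mm, two aluminium cheeks 50 mm wide and up to 147 mm high, outer faces 100 mm apart, with a black knob on the outside of each (136 mm over the knobs). Origin at the centre of the underside, front towards -x
- tube: steel tube, 68 mm outside, 56 mm inside, 120 mm long, held between the cheeks, its axis leaning 24 to 40 degrees from vertical so that the upper mouth faces the front of the cradle (towards the robot). It sits stiffly, but a shove turns it. Origin in the middle of its axis; z along the axis to the upper mouth
- mouth (a point): centre of the tube's upper mouth, in the plane of the rim. z points out of the mouth along the tube, x towards the highest point of the rim, y to the left when looking into the mouth with the highest point uppermost. The inner edge is the circle of radius 28 mm in this plane; anticlockwise looking in is from x to y. With the nose's axis 22 mm from the centre the cone rests on the edge with its point about 5 mm below the plane
- beaker: glass beaker, 66 mm across, 90 high, standing between the two work places; leave alone
- jar: brown glass jar with black cap, 52 mm across, 85 high; leave alone
- spatula: steel spatula lying on the bench on the left; leave alone
- screwdriver: black-handled screwdriver lying on the bench on the right; leave alone
There are look-alikes about, which are no part of the job. What is shaped like the stand but blue or purple is not meant.

How it is judged:
On the way, in this order (a step that is already met when the one before it is completed fails the run):
1. the nose rides on the inner edge at the highest point of the mouth, tool in line with the tube (x of nose_tip in the frame of mouth above 0.008 m and y of nose_tip in the frame of mouth between -0.008 and 0.008 m and z of nose_tip in the frame of mouth between -0.012 and -0.0005 m and contact force between nose and tube above 0.4 N and angle between the z axis of tool and the z axis of mouth, either way round below 0.3 rad), for 0.3 s.
2. the nose rides on the inner edge at the upper left of the mouth, tool in line with the tube (x of nose_tip in the frame of mouth above 0.008 m and y of nose_tip in the frame of mouth above 0.008 m and z of nose_tip in the frame of mouth between -0.012 and -0.0005 m and contact force between nose and tube above 0.4 N and angle between the z axis of tool and the z axis of mouth, either way round below 0.3 rad), for 0.3 s.
3. the nose rides on the inner edge at the left of the mouth, tool in line with the tube (x of nose_tip in the frame of mouth between -0.008 and 0.008 m and y of nose_tip in the frame of mouth above 0.008 m and z of nose_tip in the frame of mouth between -0.012 and -0.0005 m and contact force between nose and tube above 0.4 N and angle between the z axis of tool and the z axis of mouth, either way round below 0.3 rad), for 0.3 s.
4. the nose rides on the inner edge at the lower left of the mouth, tool in line with the tube (x of nose_tip in the frame of mouth below -0.008 m and y of nose_tip in the frame of mouth above 0.008 m and z of nose_tip in the frame of mouth between -0.012 and -0.0005 m and contact force between nose and tube above 0.4 N and angle between the z axis of tool and the z axis of mouth, either way round below 0.3 rad), for 0.3 s.
5. the nose rides on the inner edge at the lowest point of the mouth, tool in line with the tube (x of nose_tip in the frame of mouth below -0.008 m and y of nose_tip in the frame of mouth between -0.008 and 0.008 m and z of nose_tip in the frame of mouth between -0.012 and -0.0005 m and contact force between nose and tube above 0.4 N and angle between the z axis of tool and the z axis of mouth, either way round below 0.3 rad), for 0.3 s.
6. the nose rides on the inner edge at the lower right of the mouth, tool in line with the tube (x of nose_tip in the frame of mouth below -0.008 m and y of nose_tip in the frame of mouth below -0.008 m and z of nose_tip in the frame of mouth between -0.012 and -0.0005 m and contact force between nose and tube above 0.4 N and angle between the z axis of tool and the z axis of mouth, either way round below 0.3 rad), for 0.3 s.
7. the nose rides on the inner edge at the right of the mouth, tool in line with the tube (x of nose_tip in the frame of mouth between -0.008 and 0.008 m and y of nose_tip in the frame of mouth below -0.008 m and z of nose_tip in the frame of mouth between -0.012 and -0.0005 m and contact force between nose and tube above 0.4 N and angle between the z axis of tool and the z axis of mouth, either way round below 0.3 rad), for 0.3 s.
8. the nose rides on the inner edge at the upper right of the mouth, tool in line with the tube (x of nose_tip in the frame of mouth above 0.008 m and y of nose_tip in the frame of mouth below -0.008 m and z of nose_tip in the frame of mouth between -0.012 and -0.0005 m and contact force between nose and tube above 0.4 N and angle between the z axis of tool and the z axis of mouth, either way round below 0.3 rad), for 0.3 s.
9. the circle is closed: the nose is again on the inner edge at the highest point of the mouth, tool in line with the tube (all of step 1), for 0.3 s.
At the end, for the whole second after the job is handed in: the tool stands upright (within 6 degrees) and still in its block's hole, axis within 10 mm of the hole's centre, collar resting on the block's top (within 4 mm); the tube's mouth is within 6 mm of where it was (horizontal distance between tool and stand_hole0 below 0.01 m and z of tool in the frame of stand between 0.009 and 0.017 m and angle between tool's own z axis and vertical below 0.1 rad and linear speed of tool below 0.02 m/s and distance of mouth from where it was at the start of the episode below 0.006 m); the robot touches nothing.
It fails at once if the nose is pressed on the tube with more than 20 N (contact force between nose and tube above 20 N).
It fails at once if the tube is turned: its mouth moves more than 6 mm (distance of mouth from where it was at the start of the episode above 0.006 m).
It fails at once if another loose thing (beaker, jar, spatula, screwdriver) is moved more than 30 mm (distance of any of beaker, jar, spatula, screwdriver from where it was at the start of the episode above 0.03 m).
It also fails if it takes over 72 s, if anything falls off the work surface, if the arm or the gripper's body presses on something with over 40 N, if the wrist force passes 120 N, or if a joint passes its speed limit or range.

## Working session

There is one attempt and no reset: what is moved stays moved. The work goes in short steps, Python scripts to look and compute and a tool call to move; the robot and the scene stay as the last step left them, time stands still between calls to the robot, and variables do not carry over. Pictures are saved under pics/ and viewed, at most 10 in all, crops included, and the job is handed in when it is done.

Besides the shell and the picture viewer there is one more tool, called as a command line: name --pt "numbers of a row" for each row, then --argument value for the rest. apply_moves: Moves the arm, as the interface text tells. Its arguments: {"type":"object","properties":{"increments":{"type":"array"},"fingers":{"type":"number"},"newtons":{"type":"number"}},"required":["increments"]}

```bash
mkdir -p pics; cat > h.py <<'E'
import numpy as np, cv2
from plant import arm
def grab(n):
    p,d=arm.camera(n); return p,d,arm.camera_model(n)
def pts(d,m):
    v,u=np.indices(d.shape); c=np.stack([(u-m['cx'])/m['fx']*d,(v-m['cy'])/m['fy']*d,d],-1)
    return (c-np.array(m['t']))@np.array(m['R'])   # R^T (c-t)
E
python3 - <<'E'
from h import *
for n in ['side','top']:
    p,d,m=grab(n); np.savez(f'pics/{n}0.npz',p=p,d=d); cv2.imwrite(f'pics/{n}0.png',p[...,::-1]); print(n,m,(d==0).mean())
print(arm.observe(), arm.tcp_to_grasp)
E
```

```text
side {'fx': 409.0939310602379, 'fy': 409.0939310602379, 'cx': 325.667488622227, 'cy': 193.16727481361207, 'R': array([[ 0.86849016, -0.49562393, -0.00904246],
       [-0.28876537, -0.49101317, -0.82190062],
       [ 0.40291365,  0.71642375, -0.56955913]]), 't': array([-0.46318884,  0.25343933,  0.7919144 ])} 0.00401953125
top {'fx': 400.64232753166937, 'fy': 400.64232753166937, 'cx': 324.23536911364846, 'cy': 201.23584491280525, 'R': array([[-0.01630067, -0.99973131,  0.01648016],
       [-0.99520084,  0.01463187, -0.09675323],
       [ 0.0964861 , -0.01797821, -0.99517195]]), 't': array([-0.00481509,  0.53350331,  1.20177648])} 0.004390625
{'time_s': 0.1, 'joint_positions': array([-1.18750382,  0.5082802 , -0.23755324,  1.50103674,  0.1256795 ,
        1.14889887, -0.15479527]), 'joint_velocities': array([ 0.00188878, -0.0007823 , -0.0002036 , -0.00289308,  0.00023479,
       -0.00186641,  0.00078313]), 'effort': array([-4.14253998e-03, -6.21829605e+01, -2.19440550e+00, -2.50196922e+01,
        1.24408712e-02,  7.96238717e-03, -2.40903990e-07]), 'eef_pos': array([0.17132397, 0.6005883 , 0.2304996 ]), 'tcp_rot': array([-3.13995642e+00, -2.44442779e-06,  2.86382762e+00]), 'wrist_force': array([ 0.68367802, -0.3059021 ,  0.37247349]), 'ft_torque': array([ 0.02278612, -0.01319504, -0.0549219 ]), 'gripper_force': 0.0, 'finger_gap': 0.08528850991357964} 0.0187
```

View pics/side0.png

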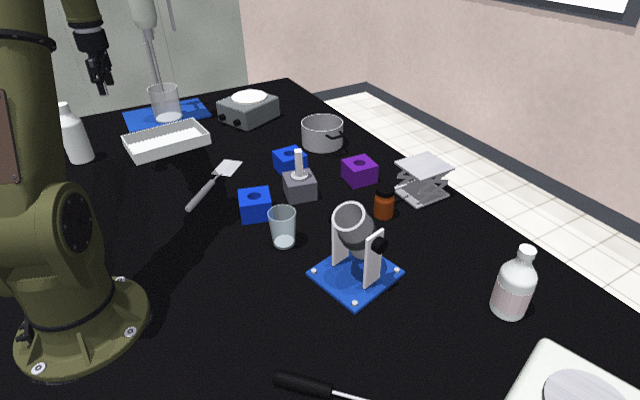

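View pics/top0.png

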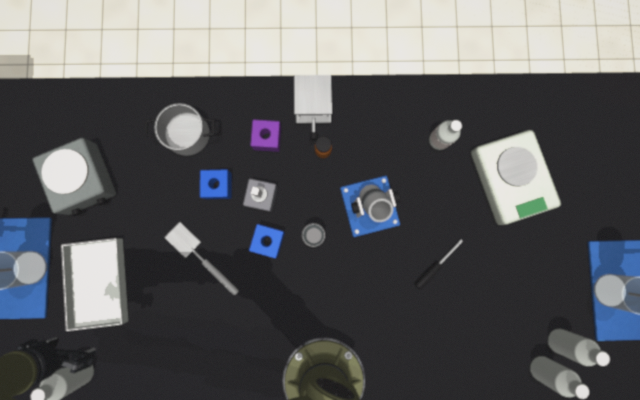

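The side view shows the tool standing in the grey block at (299,175), with the tube and cradle at (352,240). In the top view they are at (259,194) and (375,205). Things that could be mistaken for the stand (top-view pixels) are the blue blocks at (213,183) and (266,240) and the purple block at (265,134). I choose the grey block at (259,194), which holds the tool.

```bash
python3 - <<'E'
from h import *
D={}
for n in ['side','top']:
    z=np.load(f'pics/{n}0.npz'); m=arm.camera_model(n); D[n]=(z['p'],z['d'],pts(z['d'],m),m)
p,d,P,m=D['top']
def rect(mask,lab):
    q=P[mask][:,:2].astype(np.float32)*1000; print(lab,len(q),cv2.minAreaRect(q),'zmed',np.median(P[mask][:,2]))
v,u=np.indices(d.shape)
b=(abs(u-259)<25)&(abs(v-194)<25)
Z=P[...,2]
rect(b&(Z>.05)&(Z<.064),'standtop'); rect(b&(Z>.130),'handle top'); rect(b&(Z>.062)&(Z<.070),'collar')
hsv=cv2.cvtColor(p,cv2.COLOR_RGB2HSV)
blue=(hsv[...,0]>100)&(hsv[...,0]<125)&(hsv[...,1]>120)&(hsv[...,2]>60)
c=(abs(u-371)<40)&(abs(v-206)<40)
rect(c&blue&(Z>.005)&(Z<.02),'base')
rect(c&(Z>.03),'above')
print('max z',Z[c].max(), 'stand side cam')
ims=[cv2.resize(p[165:245,230:420][:, :],None,fx=4,fy=4,interpolation=cv2.INTER_CUBIC)[:, :760]]
ps=D['side'][0]
s=cv2.resize(ps[140:315,260:420],None,fx=3.4,fy=3.4,interpolation=cv2.INTER_CUBIC)
cv2.imwrite('pics/c1.png',s[...,::-1][:600]); cv2.imwrite('pics/c2.png',ims[0][...,::-1])
E
```

```text
standtop 545 ((553.1260986328125, 180.60525512695312), (80.76753997802734, 80.3162841796875), 77.15733337402344) zmed 0.05803580411124771
handle top 71 ((492.3517761230469, 96.04365539550781), (231.94012451171875, 22.563467025756836), 53.90171432495117) zmed 0.14069614634759403
collar 133 ((548.2673950195312, 180.77874755859375), (82.7191162109375, 65.69063568115234), 89.42585754394531) zmed 0.06538537190730472
base 1166 ((519.2705688476562, -154.48565673828125), (163.61952209472656, 151.2361297607422), 13.639989852905273) zmed 0.012263660507847418
above 1217 ((471.736328125, -112.87295532226562), (105.28689575195312, 247.44686889648438), 48.050506591796875) zmed 0.14325435434979245
max z 1.2476717680308778 stand side cam
```

View pics/c1.png

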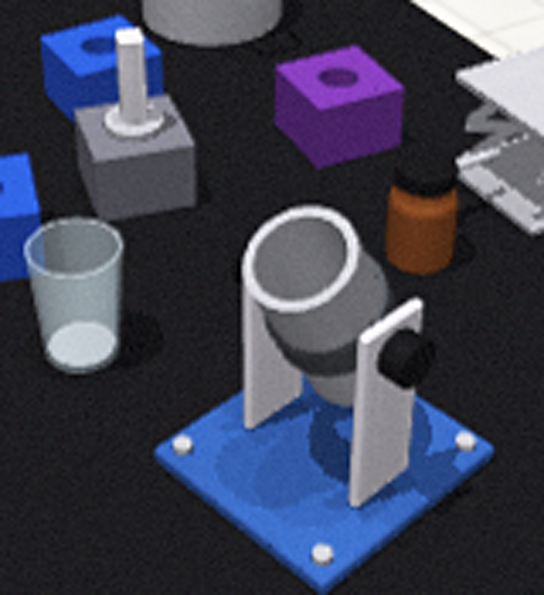

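View pics/c2.png

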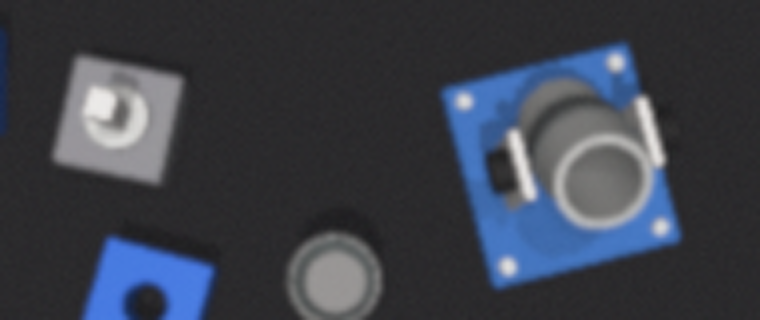

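The crops confirm the tool with its white handle and collar stands in the grey block. The tube mouth's bright ring shows well in both views, near (348,215) in side and (380,210) in top. Next I measure the handle top and fit the ring.

```bash
cat > meas.py <<'E'
from h import *
from scipy.optimize import least_squares
D={}
for n in ['side','top']:
    z=np.load(f'pics/{n}0.npz'); m=arm.camera_model(n); D[n]=(z['p'],z['d'],pts(z['d'],m),m)
p,d,P,m=D['top']; v,u=np.indices(d.shape); Z=P[...,2]
def ray(m,uv,z):
    r=np.array([(uv[0]-m['cx'])/m['fx'],(uv[1]-m['cy'])/m['fy'],1]); R=np.array(m['R']); o=-R.T@m['t']; w=R.T@r
    return o+w*(z-o[2])/w[2]
h=(abs(u-259)<25)&(abs(v-194)<25)&(Z>.132)&(Z<.15)
print('handle top',cv2.minAreaRect(P[h][:,:2].astype(np.float32)*1000),h.sum(),P[h].mean(0))
hp=(p.min(-1)>190)&(abs(u-256)<7)&(abs(v-191)<7)
for t in range(170,240,10): 
    k=((p.min(-1)>t)&(abs(u-255)<9)&(abs(v-191)<9)); print(t,k.sum(),end=' ')
ps,ds,Ps,ms=D['side']; 
rings={}
for n,box in [('side',(322,375,196,238)),('top',(362,398,192,226))]:
    pp,dd,PP,mm=D[n]; g=pp.min(-1)
    k=(g>(170 if n=='side' else 140))&(u>box[0])&(u<box[1])&(v>box[2])&(v<box[3])&(PP[...,2]>.12)
    nn,lab,st,ce=cv2.connectedComponentsWithStats(k.astype(np.uint8)); i=1+np.argmax(st[1:,4]); k=lab==i
    print(n,'ring px',k.sum(),st[i]); Q=PP[k]
    rings[n]=Q
    c=np.median(Q,0); Q=Q[np.linalg.norm(Q-c,axis=1)<.05]
    def res(x):
        a=np.array([-np.sin(x[3])*np.cos(x[4]),-np.sin(x[3])*np.sin(x[4]),np.cos(x[3])]); w=Q-x[:3]; h=w@a
        return np.r_[h,np.linalg.norm(w-h[:,None]*a,axis=1)-.031,(x[4]-.238)*.05]*1000
    s=least_squares(res,np.r_[Q.mean(0),.55,.238],loss='soft_l1'); print('mouth',s.x[:3],'lean,yaw deg',np.degrees(s.x[3:]),'rms',np.sqrt(np.mean(res(s.x)**2)))
    cnt=max(cv2.findContours(k.astype(np.uint8),0,1)[0],key=len); e=cv2.fitEllipse(cnt); print('ell',e)
E
python3 meas.py
```

```text
handle top ((554.4368286132812, 181.3223419189453), (20.55031394958496, 19.4331111907959), 76.2387466430664) 55 [0.55419126 0.18102719 0.14006044]
170 112 180 100 190 82 200 64 210 37 220 29 230 10 side ring px 253 [332 201  34  31 253]
mouth [ 0.49306433 -0.15811577  0.17812195] lean,yaw deg [27.05331878 13.26020007] rms 1.890319676594956
ell ((347.82708740234375, 215.9256134033203), (27.399702072143555, 35.224456787109375), 59.86941909790039)
top ring px 221 [369 193  27  29 221]
mouth [ 0.49441336 -0.16278285  0.17794016] lean,yaw deg [26.28159198 16.90294138] rms 13.912171596871264
ell ((381.6116638183594, 208.23707580566406), (21.46259880065918, 30.313425064086914), 41.684200286865234)
```

apply_moves --pt "0.01 -0.011 0.002 0 0 0.2" --pt "0.03 -0.033 0.005 0 0 0.5" --pt "0.06 -0.066 0.01 0 0 1" --pt "0.1 -0.11 0.02 0 0 1.5" --pt "0.14 -0.154 0.02 0 0 2" --pt "0.18 -0.197 0.02 0 0 2.6" --pt "0.22 -0.241 0.02 0 0 2.6" --pt "0.26 -0.285 0.02 0 0 2.6" --pt "0.3 -0.329 0.02 0 0 2.6" --pt "0.33 -0.362 0.02 0 0 2.6" --fingers -1

```text
time_s: 1.35
eef_pos: [0.5031, 0.2351, 0.2514]
tcp_rot: [-3.141, 0.001, 2.906]
wrist_force: [0.2, 0.5, -0.1]
finger_gap: 0.0853
gripper_force: 0.0
```

apply_moves --pt "0.025 -0.027 0 0 0 0" --pt "0.042 -0.046 0 0 0 0" --pt "0.05 -0.055 0 0 0 0" --pt "0.0527 -0.0576 0 0 0 0" --pt "0.0527 -0.0576 0 0 0 0" --pt "0.0527 -0.0576 0 0 0 0"

```text
time_s: 2.1
eef_pos: [0.5534, 0.1825, 0.2514]
tcp_rot: [3.141, -0.0, 2.911]
wrist_force: [-0.4, -0.2, 0.5]
finger_gap: 0.0857
gripper_force: 0.0
```

```bash
python3 - <<'E'
from h import *
o=arm.observe(); print(o)
p,d,m=grab('side'); P=pts(d,m); v,u=np.indices(d.shape)
# handle/tool location in side view: grey-white handle pixels
b=(abs(u-298)<10)&(abs(v-160)<35)&(P[...,2]>.075)&(P[...,2]<.135)
Q=P[b]; Q=Q[np.linalg.norm(Q[:,:2]-[.554,.181],axis=1)<.03]; print(len(Q),Q.mean(0), cv2.minAreaRect(Q[:,:2].astype(np.float32)*1000))
s=cv2.resize(p[40:240,200:440],None,fx=2.5,fy=2.5); cv2.imwrite('pics/s1.png',s[...,::-1])
E
```

```text
{'time_s': 2.1, 'joint_positions': array([-0.27664495,  0.42157943, -0.12742923,  1.58427347,  0.05675235,
        1.13943933,  0.92335805]), 'joint_velocities': array([ 0.00129579, -0.00016153,  0.00220715, -0.00288638, -0.0009949 ,
       -0.00109065,  0.00053   ]), 'effort': array([ 3.38354548e-01, -5.63650990e+01, -4.53175586e-01, -2.50502783e+01,
        3.50957410e-02,  1.46635262e-03, -3.86945430e-04]), 'eef_pos': array([0.55342951, 0.1825202 , 0.25137255]), 'tcp_rot': array([ 3.14123735e+00, -3.24318382e-04,  2.91092891e+00]), 'wrist_force': array([-0.37213982, -0.23215982,  0.50012325]), 'ft_torque': array([ 0.05903143, -0.00288309, -0.09703785]), 'gripper_force': 0.0, 'finger_gap': 0.08572478727949112}
161 [0.55157993 0.17599418 0.10506847] ((553.9540405273438, 181.06393432617188), (20.563026428222656, 20.115571975708008), 71.6345443725586)
```

View pics/s1.png

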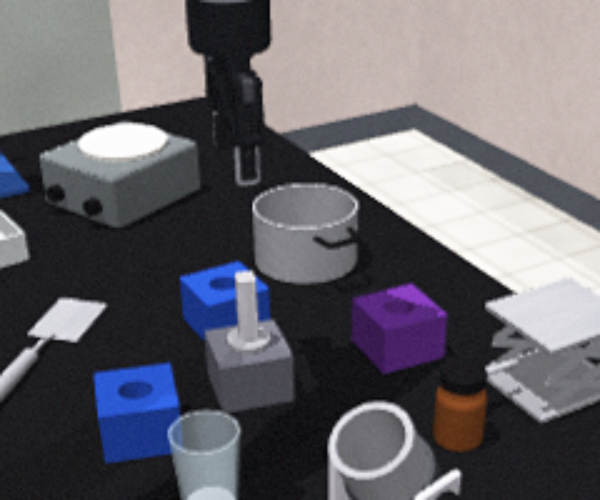

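The crop shows the gripper directly above the handle: fingers at crop (245,170), handle top at (246,275). I descend and grip.

apply_moves --pt "0 -0.001 -0.02 0 0 0" --pt "0 -0.001 -0.05 0 0 0" --pt "0 -0.001 -0.08 0 0 0" --pt "0 -0.001 -0.11 0 0 0" --pt "0 -0.001 -0.135 0 0 0" --pt "0 -0.001 -0.152 0 0 0" --pt "0 -0.001 -0.161 0 0 0" --pt "0 -0.001 -0.164 0 0 0" --pt "0 -0.001 -0.164 0 0 0" --pt "0 -0.001 -0.164 0 0 0"

```text
time_s: 3.4
eef_pos: [0.5545, 0.1806, 0.088]
tcp_rot: [3.141, 0.001, 2.909]
wrist_force: [0.5, 0.6, 0.5]
finger_gap: 0.0854
gripper_force: 0.0
```

apply_moves --pt "0 0 0 0 0 0" --pt "0 0 0 0 0 0" --pt "0 0 0 0 0 0" --pt "0 0 0 0 0 0" --pt "0 0 0 0 0 0" --pt "0 0 0 0 0 0" --pt "0 0 0 0 0 0" --pt "0 0 0 0 0 0" --pt "0 0 0 0 0 0" --fingers 1 --newtons 60

```text
time_s: 4.53
eef_pos: [0.5542, 0.1807, 0.0874]
tcp_rot: [3.141, 0.0, 2.909]
wrist_force: [-0.7, 1.7, 4.0]
finger_gap: 0.0196
gripper_force: 58.7
```

apply_moves --pt "0 0 0.005 0 0 0" --pt "0 0 0.02 0 0 0" --pt "0 0 0.045 0 0 0" --pt "0 0 0.075 0 0 0" --pt "0 0 0.11 0 0 0" --pt "0 0 0.145 0 0 0" --pt "0 0 0.18 0 0 0" --pt "0 0 0.21 0 0 0" --pt "0 0 0.23 0 0 0" --pt "0 0 0.24 0 0 0"

```text
time_s: 5.78
eef_pos: [0.5541, 0.1801, 0.3291]
tcp_rot: [3.141, 0.002, 2.909]
wrist_force: [0.7, -0.1, -2.5]
finger_gap: 0.0194
gripper_force: 58.6
```

```bash
cat > fit2.py <<'E'
from h import *
from scipy.optimize import least_squares
QS=[]; 
for n in ['side','top']:
    Q=[]
    for k in range(4):
        p,d,m=grab(n); P=pts(d,m); Q.append(P[(p.min(-1)>(150 if n=='side' else 130))&(d>0)])
    QS.append(np.concatenate(Q))
def ax(l,y): return np.array([-np.sin(l)*np.cos(y),-np.sin(l)*np.sin(y),np.cos(l)])
for lab,Q in [('side',QS[0]),('top',QS[1])]:
    x=np.array([.493,-.158,.178,.472,.235])
    for it in range(5):
        a=ax(*x[3:]); w=Q-x[:3]; hh=w@a; r=np.linalg.norm(w-hh[:,None]*a,axis=1); S=Q[(abs(hh)<.006)&(abs(r-.031)<.006)]
        def res(x):
            a=ax(*x[3:]); w=S-x[:3]; h=w@a
            return np.r_[h,np.linalg.norm(w-h[:,None]*a,axis=1)-.031,(x[4]-.238)*.3]*1000
        x=least_squares(res,x,loss='soft_l1').x
    print(lab,len(S),x[:3].round(4),np.degrees(x[3:]).round(2),'pivot',(x[:3]-.06*ax(*x[3:])).round(4))
print(arm.observe()['eef_pos'])
E
python3 fit2.py
```

```text
side 1089 [ 0.4929 -0.1584  0.1779] [26.95 13.44] pivot [ 0.5194 -0.1521  0.1245]
top 729 [ 0.4932 -0.1605  0.1789] [27.11 13.52] pivot [ 0.5198 -0.1541  0.1255]
[0.55384621 0.18028542 0.32641764]
```

apply_moves --pt "-0.002 -0.008 0 0.1 -0.5 0" --pt "-0.008 -0.03 0 0.5 -2.3 0" --pt "-0.017 -0.07 0 1.3 -5.3 0" --pt "-0.029 -0.115 0 2.1 -8.7 0" --pt "-0.041 -0.165 0 3 -12.5 0" --pt "-0.053 -0.215 0 3.9 -16.3 0" --pt "-0.065 -0.26 0 4.7 -19.8 0" --pt "-0.075 -0.3 0 5.5 -22.8 0" --pt "-0.082 -0.33 0 6 -25.1 0" --pt "-0.0858 -0.3455 0 6.3 -26.3 0"

```text
time_s: 7.42
eef_pos: [0.4666, -0.1676, 0.3272]
tcp_rot: [2.916, 0.419, 2.857]
wrist_force: [0.0, -0.3, -1.7]
finger_gap: 0.0194
gripper_force: 58.9
```

apply_moves --pt "0 0 0 0 0 0" --pt "0 0 -0.01 0 0 0" --pt "0 0 -0.023 0 0 0" --pt "0 0 -0.037 0 0 0" --pt "0 0 -0.046 0 0 0" --pt "0 0 -0.05 0 0 0" --pt "0 0 -0.05 0 0 0" --pt "0 0 -0.05 0 0 0"

```text
time_s: 8.43
eef_pos: [0.4686, -0.1652, 0.2777]
tcp_rot: [2.916, 0.419, 2.861]
wrist_force: [0.4, -0.6, -1.6]
finger_gap: 0.0194
gripper_force: 58.9
```

```bash
python3 - <<'E'
from h import *
from scipy.spatial.transform import Rotation as R
o=arm.observe(); Rm=R.from_euler('xyz',o['tcp_rot']).as_matrix(); print(o['time_s'],o['eef_pos'],o['wrist_force'],'gz',Rm[:,2],o['joint_positions'].round(2))
l,y=np.radians([27,13.5]); a=np.array([-np.sin(l)*np.cos(y),-np.sin(l)*np.sin(y),np.cos(l)]); xm=np.array([np.cos(l)*np.cos(y),np.cos(l)*np.sin(y),np.sin(l)]); ym=np.cross(a,xm)
M=np.array([.493,-.1595,.178]); tip=o['eef_pos']+.0744*Rm[:,2]; print('tip in mouth mm',(np.array([xm,ym,a])@(tip-M)*1000).round(2),'tilt',np.degrees(np.arccos(-Rm[:,2]@a)))
print(xm,ym,a)
p,d,m=grab('side'); P=pts(d,m)
s=cv2.resize(p[100:270,270:430],None,fx=3.5,fy=3.5,interpolation=cv2.INTER_CUBIC); cv2.imwrite('pics/s2.png',s[...,::-1])
# collar/handle points: within cylinder around the expected axis
for n in ['side','top']:
    p,d,m=grab(n); P=pts(d,m).reshape(-1,3); w=P-tip; h=w@a; r=np.linalg.norm(w-h[:,None]*a,axis=1)
    S=w[(h>.03)&(h<.056)&(r<.03)]; print(n,len(S),'x/y extent', np.percentile(S@xm,[2,98]),np.percentile(S@ym,[2,98]),'h',np.percentile(S@a,[2,50,98])) if len(S) else 0
E
```

```text
8.425 [ 0.46857956 -0.16523447  0.27768451] [ 0.36437037 -0.55002864 -1.59097769] gz [ 0.44277484  0.10557417 -0.89039572] [ 0.41  0.1   0.11  2.09 -0.55  0.67  2.25]
tip in mouth mm [23.01  0.07 25.81] tilt 0.08695633896618579
[0.86638794 0.20800134 0.4539905 ] [-2.33445364e-01  9.72369920e-01 -1.38777878e-17] [-0.44144671 -0.10598198  0.89100652]
side 330 x/y extent [-0.02233578  0.02166432] [-0.0238861  0.0173306] h [0.04668929 0.05272223 0.0549809 ]
top 119 x/y extent [-0.00569737  0.02314271] [-0.02550852  0.01992766] h [0.04796512 0.05385858 0.05572173]
```

View pics/s2.png

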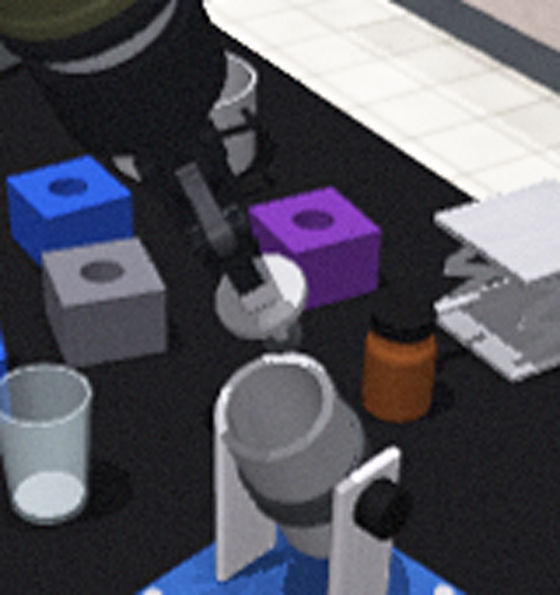

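The crop shows the tool in line with the tube, its nose just above the rim's high point at crop (285,340). I press down along the axis.

apply_moves --pt "0.0022 0.0005 -0.0045 0 0 0" --pt "0.0066 0.0016 -0.0134 0 0 0" --pt "0.0102 0.0024 -0.0205 0 0 0" --pt "0.0124 0.003 -0.025 0 0 0" --pt "0.0137 0.0033 -0.0276 0 0 0" --pt "0.0146 0.0035 -0.0294 0 0 0" --pt "0.0155 0.0037 -0.0312 0 0 0" --pt "0.0155 0.0037 -0.0312 0 0 0" --pt "0.0155 0.0037 -0.0312 0 0 0" --pt "0.0155 0.0037 -0.0312 0 0 0"

```text
time_s: 9.82
eef_pos: [0.4837, -0.1613, 0.2461]
tcp_rot: [2.915, 0.418, 2.861]
wrist_force: [-3.3, 0.5, -0.0]
finger_gap: 0.0193
gripper_force: 59.2
```

```bash
cat > st.py <<'E'
from h import *
from scipy.spatial.transform import Rotation as R
l,y=np.radians([27,13.5]); a=np.array([-np.sin(l)*np.cos(y),-np.sin(l)*np.sin(y),np.cos(l)]); xm=np.array([np.cos(l)*np.cos(y),np.cos(l)*np.sin(y),np.sin(l)]); ym=np.cross(a,xm); B=np.array([xm,ym,a]); M=np.array([.493,-.1595,.178])
o=arm.observe(); Rm=R.from_euler('xyz',o['tcp_rot']).as_matrix(); tip=o['eef_pos']+.0744*Rm[:,2]
print(o['time_s'],'tip',(B@(tip-M)*1000).round(1),'F in mouth frame (weight 1.6 removed)',(B@(o['wrist_force']+[0,0,1.6])).round(2),'tilt',np.degrees(np.arccos(-Rm[:,2]@a)).round(2))
E
python3 st.py; python3 - <<'E'
import numpy as np
from math import *
l,y=np.radians([27,13.5]); xm=np.array([cos(l)*cos(y),cos(l)*sin(y),sin(l)]); ym=np.array([-sin(y),cos(y),0])
f=lambda t: .022*(cos(t)*xm+sin(t)*ym)
for k in range(8):
    print([(f(radians(k*45+45*j/8))-f(radians(k*45))).round(4).tolist() for j in range(1,9)])
E
```

```text
9.825 tip [22.6  0.4 -9.4] F in mouth frame (weight 1.6 removed) [-2.01  1.29  2.82] tilt 0.04
[[-0.0006, 0.0021, -0.0], [-0.0014, 0.0041, -0.0002], [-0.0023, 0.006, -0.0004], [-0.0034, 0.0078, -0.0008], [-0.0047, 0.0095, -0.0012], [-0.0061, 0.0111, -0.0017], [-0.0076, 0.0125, -0.0023], [-0.0092, 0.0138, -0.0029]]
[[-0.0017, 0.0011, -0.0007], [-0.0035, 0.002, -0.0015], [-0.0054, 0.0027, -0.0024], [-0.0073, 0.0032, -0.0032], [-0.0092, 0.0034, -0.0042], [-0.0112, 0.0035, -0.0051], [-0.0131, 0.0034, -0.0061], [-0.015, 0.003, -0.0071]]
[[-0.0018, -0.0006, -0.001], [-0.0036, -0.0013, -0.0019], [-0.0053, -0.0022, -0.0029], [-0.0069, -0.0034, -0.0038], [-0.0084, -0.0047, -0.0047], [-0.0097, -0.0061, -0.0055], [-0.0109, -0.0078, -0.0063], [-0.012, -0.0095, -0.0071]]
[[-0.0009, -0.0019, -0.0007], [-0.0016, -0.0038, -0.0012], [-0.0021, -0.0058, -0.0017], [-0.0025, -0.0079, -0.0022], [-0.0026, -0.0101, -0.0025], [-0.0026, -0.0122, -0.0027], [-0.0024, -0.0143, -0.0029], [-0.002, -0.0165, -0.0029]]
[[0.0006, -0.0021, 0.0], [0.0014, -0.0041, 0.0002], [0.0023, -0.006, 0.0004], [0.0034, -0.0078, 0.0008], [0.0047, -0.0095, 0.0012], [0.0061, -0.0111, 0.0017], [0.0076, -0.0125, 0.0023], [0.0092, -0.0138, 0.0029]]
[[0.0017, -0.0011, 0.0007], [0.0035, -0.002, 0.0015], [0.0054, -0.0027, 0.0024], [0.0073, -0.0032, 0.0032], [0.0092, -0.0034, 0.0042], [0.0112, -0.0035, 0.0051], [0.0131, -0.0034, 0.0061], [0.015, -0.003, 0.0071]]
[[0.0018, 0.0006, 0.001], [0.0036, 0.0013, 0.0019], [0.0053, 0.0022, 0.0029], [0.0069, 0.0034, 0.0038], [0.0084, 0.0047, 0.0047], [0.0097, 0.0061, 0.0055], [0.0109, 0.0078, 0.0063], [0.012, 0.0095, 0.0071]]
[[0.0009, 0.0019, 0.0007], [0.0016, 0.0038, 0.0012], [0.0021, 0.0058, 0.0017], [0.0025, 0.0079, 0.0022], [0.0026, 0.0101, 0.0025], [0.0026, 0.0122, 0.0027], [0.0024, 0.0143, 0.0029], [0.002, 0.0165, 0.0029]]
```

apply_moves --pt "-0.0006 0.0021 0 0 0 0" --pt "-0.0014 0.0041 -0.0002 0 0 0" --pt "-0.0023 0.006 -0.0004 0 0 0" --pt "-0.0034 0.0078 -0.0008 0 0 0" --pt "-0.0047 0.0095 -0.0012 0 0 0" --pt "-0.0061 0.0111 -0.0017 0 0 0" --pt "-0.0076 0.0125 -0.0023 0 0 0" --pt "-0.0092 0.0138 -0.0029 0 0 0"

```text
time_s: 10.82
eef_pos: [0.4747, -0.1475, 0.2433]
tcp_rot: [2.915, 0.418, 2.861]
wrist_force: [-1.2, -3.1, 1.2]
finger_gap: 0.0192
gripper_force: 59.2
```

```bash
python3 st.py
```

```text
10.825 tip [16.4 15.9 -9.4] F in mouth frame (weight 1.6 removed) [-0.4  -2.7   3.39] tilt 0.07
```

apply_moves --pt "-0.0017 0.0011 -0.0007 0 0 0" --pt "-0.0035 0.002 -0.0015 0 0 0" --pt "-0.0054 0.0027 -0.0024 0 0 0" --pt "-0.0073 0.0032 -0.0032 0 0 0" --pt "-0.0092 0.0034 -0.0042 0 0 0" --pt "-0.0112 0.0035 -0.0051 0 0 0" --pt "-0.0131 0.0034 -0.0061 0 0 0" --pt "-0.015 0.003 -0.0071 0 0 0"

```text
time_s: 11.82
eef_pos: [0.4596, -0.1445, 0.2361]
tcp_rot: [2.915, 0.418, 2.861]
wrist_force: [0.7, -1.8, 0.7]
finger_gap: 0.019
gripper_force: 59.2
```

```bash
python3 st.py
```

```text
11.825 tip [ 0.7 22.4 -9.5] F in mouth frame (weight 1.6 removed) [ 1.26 -1.92  1.97] tilt 0.06
```

apply_moves --pt "-0.0018 -0.0006 -0.001 0 0 0" --pt "-0.0036 -0.0013 -0.0019 0 0 0" --pt "-0.0053 -0.0022 -0.0029 0 0 0" --pt "-0.0069 -0.0034 -0.0038 0 0 0" --pt "-0.0084 -0.0047 -0.0047 0 0 0" --pt "-0.0097 -0.0061 -0.0055 0 0 0" --pt "-0.0109 -0.0078 -0.0063 0 0 0" --pt "-0.012 -0.0095 -0.0071 0 0 0"

```text
time_s: 12.82
eef_pos: [0.4475, -0.154, 0.2289]
tcp_rot: [2.915, 0.418, 2.861]
wrist_force: [1.0, -0.6, 0.7]
finger_gap: 0.0195
gripper_force: 59.1
```

```bash
python3 st.py
```

```text
12.825 tip [-15.1  16.   -9.6] F in mouth frame (weight 1.6 removed) [ 1.79 -0.86  1.72] tilt 0.04
```

apply_moves --pt "-0.0007 -0.0019 -0.001 0 0 0" --pt "-0.0013 -0.0037 -0.0018 0 0 0" --pt "-0.0017 -0.0057 -0.0027 0 0 0" --pt "-0.0019 -0.0078 -0.0035 0 0 0" --pt "-0.0019 -0.0099 -0.0038 0 0 0" --pt "-0.0019 -0.012 -0.004 0 0 0" --pt "-0.0017 -0.0141 -0.0042 0 0 0" --pt "-0.0013 -0.0163 -0.0042 0 0 0"

```text
time_s: 13.82
eef_pos: [0.4462, -0.1702, 0.2246]
tcp_rot: [2.915, 0.417, 2.861]
wrist_force: [0.1, 2.2, 2.7]
finger_gap: 0.0194
gripper_force: 59.1
```

```bash
python3 st.py
```

```text
13.825 tip [-21.6   0.6 -11. ] F in mouth frame (weight 1.6 removed) [2.53 2.07 3.54] tilt 0.04
```

apply_moves --pt "0.0006 -0.0021 0 0 0 0" --pt "0.0014 -0.0041 0.0002 0 0 0" --pt "0.0023 -0.006 0.0004 0 0 0" --pt "0.0034 -0.0078 0.0008 0 0 0" --pt "0.0047 -0.0095 0.0012 0 0 0" --pt "0.0061 -0.0111 0.0017 0 0 0" --pt "0.0076 -0.0125 0.0023 0 0 0" --pt "0.0092 -0.0138 0.0029 0 0 0"

```text
time_s: 14.82
eef_pos: [0.4553, -0.1841, 0.2275]
tcp_rot: [2.915, 0.417, 2.861]
wrist_force: [-2.4, 4.3, 0.4]
finger_gap: 0.0194
gripper_force: 59.3
```

```bash
python3 st.py
```

```text
14.825 tip [-15.3 -15.1 -11.1] F in mouth frame (weight 1.6 removed) [-0.27  4.72  2.4 ] tilt 0.02
```

apply_moves --pt "0.0016 -0.0011 0.0009 0 0 0" --pt "0.0032 -0.002 0.002 0 0 0" --pt "0.005 -0.0028 0.0032 0 0 0" --pt "0.0068 -0.0034 0.0043 0 0 0" --pt "0.0086 -0.0036 0.0054 0 0 0" --pt "0.0105 -0.0037 0.0064 0 0 0" --pt "0.0124 -0.0036 0.0074 0 0 0" --pt "0.0143 -0.0032 0.0084 0 0 0"

```text
time_s: 15.82
eef_pos: [0.4698, -0.1876, 0.236]
tcp_rot: [2.916, 0.418, 2.861]
wrist_force: [-5.0, 0.8, -0.8]
finger_gap: 0.0193
gripper_force: 59.3
```

```bash
python3 st.py
```

```text
15.825 tip [  0.4 -21.9  -9.5] F in mouth frame (weight 1.6 removed) [-3.82  1.97  2.81] tilt 0.04
```

apply_moves --pt "0.0017 0.001 0.001 0 0 0" --pt "0.0034 0.0021 0.0019 0 0 0" --pt "0.0051 0.0032 0.0029 0 0 0" --pt "0.0067 0.0044 0.0038 0 0 0" --pt "0.0082 0.0057 0.0047 0 0 0" --pt "0.0095 0.0071 0.0055 0 0 0" --pt "0.0107 0.0088 0.0063 0 0 0" --pt "0.0118 0.0105 0.0071 0 0 0"

```text
time_s: 16.82
eef_pos: [0.4817, -0.177, 0.2432]
tcp_rot: [2.916, 0.418, 2.861]
wrist_force: [-4.2, -0.7, -1.3]
finger_gap: 0.0192
gripper_force: 59.2
```

```bash
python3 st.py
```

```text
16.825 tip [ 16.2 -14.4  -9.4] F in mouth frame (weight 1.6 removed) [-3.66  0.3   2.19] tilt 0.05
```

Now the last stretch back to the highest point, a few degrees past it, then a short hold.

apply_moves --pt "0.0009 0.0019 0.0007 0 0 0" --pt "0.0016 0.0038 0.0012 0 0 0" --pt "0.0021 0.0058 0.0017 0 0 0" --pt "0.0025 0.0079 0.0022 0 0 0" --pt "0.0026 0.0101 0.0025 0 0 0" --pt "0.0026 0.0122 0.0027 0 0 0" --pt "0.0024 0.0143 0.0029 0 0 0" --pt "0.002 0.0165 0.0029 0 0 0" --pt "0.002 0.0165 0.0029 0 0 0" --pt "0.002 0.0165 0.0029 0 0 0"

```text
time_s: 18.08
eef_pos: [0.4837, -0.16, 0.2461]
tcp_rot: [2.915, 0.418, 2.861]
wrist_force: [-3.1, -1.6, -0.4]
finger_gap: 0.0193
gripper_force: 59.3
```

apply_moves --pt "0 0 0 0 0 0" --pt "0 0 0 0 0 0" --pt "0 0 0 0 0 0" --pt "0 0 0 0 0 0"

```text
time_s: 18.58
eef_pos: [0.4837, -0.1602, 0.2461]
tcp_rot: [2.915, 0.418, 2.861]
wrist_force: [-2.7, -1.3, 0.6]
finger_gap: 0.0192
gripper_force: 59.3
```

```bash
python3 st.py; python3 fit2.py
```

```text
18.575 tip [22.7  1.5 -9.5] F in mouth frame (weight 1.6 removed) [-1.6  -0.66  3.33] tilt 0.04
side 295 [ 0.4933 -0.1582  0.178 ] [26.76 13.62] pivot [ 0.5195 -0.1518  0.1245]
top 80 [ 0.4935 -0.1608  0.1798] [28.54 13.6 ] pivot [ 0.5214 -0.1541  0.1271]
[ 0.48363179 -0.16024453  0.24607504]
```

apply_moves --pt "-0.0022 -0.0005 0.0045 0 0 0" --pt "-0.0066 -0.0016 0.0134 0 0 0" --pt "-0.0124 -0.003 0.025 0 0 0" --pt "-0.0177 -0.0042 0.0356 0 0 0" --pt "-0.0177 -0.0042 0.06 0 0 0" --pt "-0.0177 -0.0042 0.08 0 0 0" --pt "-0.0177 -0.0042 0.08 0 0 0"

```text
time_s: 19.85
eef_pos: [0.4664, -0.1651, 0.3281]
tcp_rot: [2.916, 0.422, 2.861]
wrist_force: [0.8, -0.4, -1.7]
finger_gap: 0.0196
gripper_force: 59.0
```

apply_moves --pt "0.002 0.008 0 -0.1 0.5 0" --pt "0.008 0.03 0 -0.5 2.3 0" --pt "0.017 0.07 0 -1.3 5.3 0" --pt "0.029 0.115 0 -2.1 8.7 0" --pt "0.041 0.165 0 -3 12.5 0" --pt "0.053 0.215 0 -3.9 16.3 0" --pt "0.065 0.26 0 -4.7 19.8 0" --pt "0.075 0.3 0 -5.5 22.8 0" --pt "0.084 0.33 0 -6 25.1 0" --pt "0.088 0.345 0 -6.3 26.3 0"

```text
time_s: 21.1
eef_pos: [0.5538, 0.1828, 0.3243]
tcp_rot: [-3.141, -0.004, 2.912]
wrist_force: [-0.1, -0.6, -0.7]
finger_gap: 0.0194
gripper_force: 58.9
```

apply_moves --pt "0 0 0 0 0 0" --pt "0 0 0 0 0 0" --pt "0 0 0 0 0 0"

```text
time_s: 21.48
eef_pos: [0.5537, 0.1791, 0.3263]
tcp_rot: [-3.141, 0.001, 2.908]
wrist_force: [0.3, 0.3, -0.6]
finger_gap: 0.0192
gripper_force: 58.9
```

```bash
python3 - <<'E'
from h import *
o=arm.observe(); print(o['time_s'],o['eef_pos'],o['tcp_rot'],o['wrist_force'])
ps,ds,m=grab('side')
P=pts(ds,m).reshape(-1,3); r=np.linalg.norm(P[:,:2]-[.554,.181],axis=1)
for lo,hi in [(.253,.267),(.284,.292),(.292,.302),(.305,.33)]:
    S=P[(r<.04)&(P[:,2]>lo)&(P[:,2]<hi)]
    if len(S)>4: print(lo,len(S),cv2.minEnclosingCircle(S[:,:2].astype(np.float32)*1000),S[:,2].min())
s=cv2.resize(ps[40:220,220:400],None,fx=3.3,fy=3.3,interpolation=cv2.INTER_CUBIC); cv2.imwrite('pics/s3.png',s[...,::-1])
E
```

```text
21.475 [0.55373262 0.17913383 0.32628078] [-3.14137389e+00  5.39519886e-04  2.90762257e+00] [ 0.34376064  0.25735142 -0.62978535]
0.253 41 ((553.6438598632812, 177.01133728027344), 10.628368377685547) 0.2558281237651008
0.284 19 ((551.6427001953125, 171.44471740722656), 8.462769508361816) 0.2844929928644843
0.292 47 ((550.0565185546875, 172.57498168945312), 22.600740432739258) 0.2952199696837397
0.305 90 ((547.0369262695312, 174.84109497070312), 17.3471622467041) 0.3052226723121153
```

View pics/s3.png

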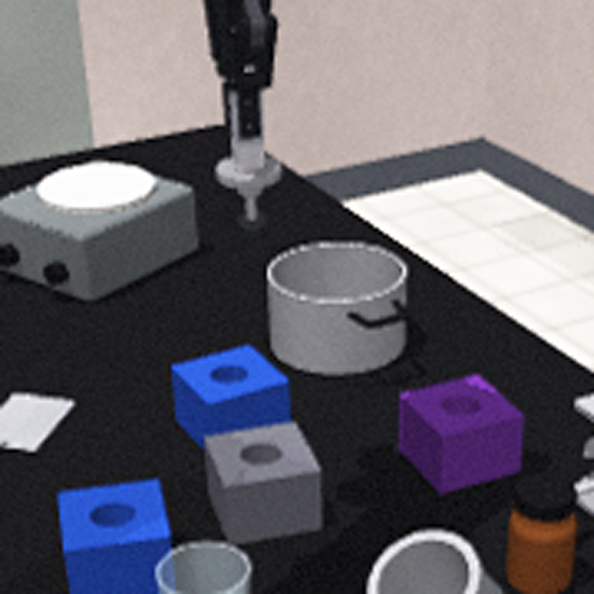

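The tool hangs upright over the grey block: nose at crop (251,220), hole at (262,455). I lower it.

apply_moves --pt "0 0.001 -0.01 0 0 0" --pt "0 0.001 -0.035 0 0 0" --pt "0 0.001 -0.07 0 0 0" --pt "0 0.001 -0.105 0 0 0" --pt "0 0.001 -0.14 0 0 0" --pt "0 0.001 -0.17 0 0 0" --pt "0 0.001 -0.195 0 0 0" --pt "0 0.001 -0.215 0 0 0" --pt "0 0.001 -0.23 0 0 0" --pt "0 0.001 -0.234 0 0 0"

```text
time_s: 22.78
eef_pos: [0.5534, 0.1811, 0.0911]
tcp_rot: [-3.141, -0.001, 2.909]
wrist_force: [-0.2, 0.2, -1.0]
finger_gap: 0.0193
gripper_force: 58.9
```

apply_moves --pt "0 0 -0.001 0 0 0" --pt "0 0 -0.002 0 0 0" --pt "0 0 -0.003 0 0 0" --pt "0 0 -0.004 0 0 0" --pt "0 0 -0.0045 0 0 0" --pt "0 0 -0.0045 0 0 0"

```text
time_s: 23.52
eef_pos: [0.5539, 0.1814, 0.0875]
tcp_rot: [-3.142, -0.0, 2.909]
wrist_force: [0.1, -0.0, -1.6]
finger_gap: 0.0194
gripper_force: 58.9
```

```bash
python3 - <<'E'
from h import *
o=arm.observe(); print(o['time_s'],o['eef_pos'],o['wrist_force'],o['ft_torque'])
for n in ['top','side']:
    p,d,m=grab(n); P=pts(d,m).reshape(-1,3); r=np.linalg.norm(P[:,:2]-[.554,.181],axis=1)
    S=P[(r<.03)&(P[:,2]>.061)&(P[:,2]<.071)]
    print(n,len(S),np.median(S[:,2]) if len(S) else '')
E
```

```text
23.525 [0.55390949 0.18140011 0.08754188] [ 0.11222989 -0.03839215 -1.60841932] [-0.01569179 -0.03274657 -0.01200531]
top 0 
side 110 0.06482653666786778
```

apply_moves --pt "0 0 -0.0005 0 0 0" --pt "0 0 -0.001 0 0 0" --pt "0 0 -0.001 0 0 0" --pt "0 0 -0.001 0 0 0"

```text
time_s: 24.12
eef_pos: [0.554, 0.1815, 0.0874]
tcp_rot: [3.141, 0.001, 2.909]
wrist_force: [-2.2, -0.5, 7.3]
finger_gap: 0.0195
gripper_force: 60.3
```

Contact shows in the force, so the collar is on the block. I release partway, then fully.

apply_moves --pt "0 0 0.0005 0 0 0" --pt "0 0 0.0005 0 0 0" --pt "0 0 0.0005 0 0 0" --pt "0 0 0.0005 0 0 0" --pt "0 0 0.0005 0 0 0" --pt "0 0 0.0005 0 0 0" --pt "0 0 0.0005 0 0 0" --pt "0 0 0.0005 0 0 0" --fingers -1

```text
time_s: 25.12
eef_pos: [0.5539, 0.1814, 0.0871]
tcp_rot: [-3.142, 0.0, 2.909]
wrist_force: [0.4, 0.4, -0.5]
finger_gap: 0.0853
gripper_force: 0.0
```

apply_moves --pt "0 0 0.002 0 0 0" --pt "0 0 0.01 0 0 0" --pt "0 0 0.03 0 0 0" --pt "0 0 0.06 0 0 0" --pt "0 0 0.09 0 0 0" --pt "0 0 0.12 0 0 0" --pt "0 0 0.15 0 0 0" --pt "0 0 0.17 0 0 0" --pt "0 0 0.17 0 0 0" --pt "0 0 0.17 0 0 0"

```text
time_s: 26.38
eef_pos: [0.5535, 0.1812, 0.2564]
tcp_rot: [-3.141, -0.001, 2.909]
wrist_force: [0.4, -0.5, -1.4]
finger_gap: 0.0854
gripper_force: 0.0
```

```bash
python3 - <<'E'
from h import *
o=arm.observe(); print(o['time_s'],o['eef_pos'],o['finger_gap'])
ps,d,m=grab('side'); P=pts(d,m).reshape(-1,3); r=np.linalg.norm(P[:,:2]-[.554,.181],axis=1)
for lo,hi in [(.061,.071),(.075,.105),(.105,.135),(.136,.15)]:
    S=P[(r<.032)&(P[:,2]>lo)&(P[:,2]<hi)]; print(lo,len(S),S.mean(0).round(4),S[:,2].max().round(4))
E
python3 fit2.py
```

```text
26.375 [0.55348328 0.18124178 0.25643829] 0.08538584154509081
0.061 105 [0.5503 0.1741 0.0649] 0.071
0.075 83 [0.5504 0.1727 0.0896] 0.1048
0.105 89 [0.5507 0.1734 0.1206] 0.1346
0.136 39 [0.5532 0.1783 0.1388] 0.1409
side 1091 [ 0.493  -0.1584  0.178 ] [26.8  13.47] pivot [ 0.5193 -0.1521  0.1244]
top 728 [ 0.4933 -0.1605  0.179 ] [27.05 13.13] pivot [ 0.5199 -0.1543  0.1256]
[0.55386885 0.18141611 0.25680013]
```

The tool stands upright at its original height, the tube hasn't moved and the gripper is clear, so I hand the job in.

```bash
python3 -c "
from plant import arm
print(arm.job_done())"
```

```text
the job is handed in; nothing more can be done
None
```

I ran the nose once anticlockwise round the inner edge in about eight seconds, put the tool back upright in the grey block and let go. I handed the job in at about 27 s: every force reading showed the nose on the edge, the tube had not moved, and no verdict came back.

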